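# Catch the project case's lid and lower it shut

### The job

The glue on the plywood project case is still curing, so its lid must not slam: from behind, tip the standing lid forward with the fingers until it falls by itself, catch its underside on the outside of a finger about halfway down, and lower it gently until it is fully shut. Do not pinch or grip the lid, push on it only lightly, and leave everything else on the table where it is.

Things in the scene. Friction and masses are not known exactly. Their poses are not given: they have to be found in the camera images.
- case: open-topped laser-cut plywood case, fixed to the table, 120 mm deep (its x axis) x 180 mm wide (its y axis) x 70 mm high, a circuit board inside. Origin at the centre of its underside; its front looks along its -x axis, which points roughly to the robot's right (world -y), and the lid is hinged along its rear (+x) rim
- lid_hinge (a point): middle of the hinge line, 60 mm behind (+x of) the case's centre and 70.5 mm above the table; the hinge line runs along the case's y axis
- lid_lip (a point): middle of the lid's free edge, on its underside, 150 mm from the hinge line. Lid: plywood, 150 x 180 mm, 8.5 mm thick (5 mm underside layer lid_c0, 3.5 mm outside layer lid_c1, set back 4 mm at the free edge), about 130 g. When shut, this edge stands 30 mm out from the case's front wall, 70 mm above the table, over its full width: room for a finger under it
- lid (a joint): angle of the lid in rad: 0 shut (level), 1.57 upright, 1.85 leaning back on its stop. Its stiff, damped hinge holds it between about 1.35 and 1.68; below 1.27 it surely falls forward by itself, slowly at first (1 to 2 s from 1.2 to 0.75), then at 0.6 to 0.9 rad/s, a slam if not caught. A catch counts between 1.1 and 0.3. Tipping it takes under 1 N at the free edge
- glue: bystander: white glue bottle with an orange cap, 38 mm across, 115 mm high; origin at the centre of its underside; stays where it is
- cup: bystander: blue ceramic cup, 72 mm across, 85 mm high; origin at the centre of its underside; stays where it is
- box_a: bystander: small plywood box, 45 x 45 x 40 mm high; origin at the centre of its underside; stays where it is
- box_b: bystander: small plywood box, 55 x 55 x 50 mm high; origin at the centre of its underside; stays where it is
- driver: bystander: orange-handled screwdriver, 170 mm long, lying flat; origin at the middle of its length, on the underside; stays where it is
- spool: bystander: yellow plastic spool, 60 mm across, 30 mm high; origin at the centre of its underside; stays where it is

How it is judged:
By the outcome, as a careful person would: the job done as asked, in the order asked, and still so for the second after the job is handed in, with the robot touching nothing.
It also fails if it takes over 48 s, if anything falls off the work surface, if the arm or the gripper's body presses on something with over 40 N, if the wrist force passes 120 N, or if a joint passes its speed limit or range.

### The arm

A 6-joint arm with a two-finger parallel gripper is mounted at the origin on the work surface. World frame = base frame: x ahead of the robot, y to its left, z up, the work surface at z = 0. Lengths are in m, angles in rad, forces in N, time in s.
With the tool pointing down it reaches from about 0.35 to 0.8 m from the base axis. Payload 7.3 kg.
Tool frame: the origin (TCP) lies between the finger pads; the fingertips stand 25 mm ahead of it and the grasp point (between the pads) lies 6 mm ahead of it (r.tip_extent is the distance from the TCP to the fingertips, in m); z points along the fingers, y is the line along which they close (so a half turn about z gives the same grasp; the last joint's range is limited). The gripper opens to 85 mm and grips with 20 to 120 N. Pads are 22 mm wide; open, the fingers measure 114 mm over their backs; the gripper's body (76 mm by 85 mm) begins 54 mm behind the grasp point. The pads swing forward as they close: fully open they stand 13 mm farther back than shut.
Start: joints at [-1.339, 0.342, 1.524, -0, 1.275, -0.146], TCP at [0.194, -0.488, 0.256] pointing down, gripper open.
Joint ranges: [-2.53, 2.53], [-0.77, 2.02], [0.04, 2.7], [-1, 4.14], [0.28, 2.66], [-3.11, 3.11]. Speed limits (rad/s): [2.57, 2.57, 3.14, 3.14, 3.14, 3.14].

### API

Orientations are given as a unit quaternion [x, y, z, w].
In Python, from workcell import r, command_gripper, optics gives the robot as it stands. The module is installed in compiled form; this text tells all that it offers. Calls block until the motion is done:
- r.reach(position, orientation): joint-space move of the TCP to a pose.
- r.move_straight(position, orientation=None, speed=0.15, max_force=None): straight line of the TCP; orientation=None keeps the orientation; speed is the mean speed in m/s. With max_force (N) it stops when the force on the tool has changed by that much, and returns True; else False.
- r.movej(angles): joint-space move.
- command_gripper(opening, force=None): finger opening in m; force is the grip in N (None keeps the last); returns when the fingers have stopped.
- r.hold(seconds).
- r.solve_ik(position, orientation): joint angles nearest the present ones, or None.
- r.read_state(): the state.
- optics.get_image(name): name is "scene" or "top" or "wrist"; returns (picture, depth): 480x640x3 uint8, red, green, blue; 480x640 float32, m along the optical axis (not along the pixel's ray), 0 where there is no reading.
- optics.camera_model(name): a dict with "K" (3x3 intrinsics, pixels), "k1" (the pictures are not rectified: a ray, as slopes to the right and down, at radius r is drawn at 1 + k1 r^2 times it, then the intrinsics apply), "R" (3x3) and "t" (3): a world point X has camera coordinates R X + t; the wrist camera has in their place "tool_from_camera" (4x4, takes a point from camera to tool coordinates, whose origin is the TCP and whose axes are the flange's). Camera axes: x right, y down, z forward; pixel columns grow to the right and rows downward; lengths in m; the calibration is good to about 2 mm. A picture is of the moment at which its call begins: read the wrist's pose just before it. camera_model takes no time and is no camera call.
A pose or a line that the arm cannot do raises r.PlanningError and nothing moves.
- r.finish_job(): hands the job in; it is judged then, once.
The state is a dict: "time_s": time; "joint_positions": joint angles; "dq": joint speeds; "tau": joint torques, N m; "eef_pos": TCP position; "eef_rot": TCP orientation; "contact_force": force on the tool from outside, world axes, zero at the start; "torque": the same for the moment, N m; "grip_width": finger opening in m; "grip_force": force on a finger pad.
Only numpy, scipy, OpenCV 4.12 (cv2) and the standard library are available. Lean on these libraries where they do the work, as an engineer would, in place of code of your own. Each camera call takes 0.05 s, during which the arm holds its last target. There are 200 camera calls.

## Working session

There is one attempt and no reset: what is moved stays moved. The work goes in short steps, each a Python script; the robot and the scene stay as the last script left them, time stands still between calls to the robot, and variables do not carry over. Pictures are saved under pics/ and viewed, at most 10 in all, crops included, and the job is handed in when it is done.

```bash
mkdir -p pics
python3 - <<'E'
from workcell import r,optics
import cv2,numpy as np
for n in("scene","top"):
    p,d=optics.get_image(n); cv2.imwrite(f"pics/{n}.png",p[:,:,::-1]); np.savez(f"{n}.npz",p=p,d=d)
    print(n,optics.camera_model(n), (d>0).mean())
s=r.read_state();print(s)
E
```

```text
scene {'K': array([[469.61238291,   0.        , 314.73403512],
       [  0.        , 469.61238291, 241.41005196],
       [  0.        ,   0.        ,   1.        ]]), 'k1': -0.035355211724736164, 'R': array([[ 0.51792765,  0.85529925, -0.01463396],
       [ 0.54702522, -0.34430715, -0.7630308 ],
       [-0.65765824,  0.3871896 , -0.64619645]]), 't': array([-0.29082769, -0.25650158,  1.41554751])} 0.9955403645833333
top {'K': array([[444.71999916,   0.        , 315.41553929],
       [  0.        , 444.71999916, 234.39562543],
       [  0.        ,   0.        ,   1.        ]]), 'k1': -0.0017739652421411044, 'R': array([[-0.02780456, -0.99959127, -0.00664786],
       [-0.99224503,  0.02840499, -0.12100812],
       [ 0.12114749,  0.00323173, -0.99262926]]), 't': array([-0.00113881,  0.58819869,  1.05967135])} 0.995859375
{'time_s': 0.1, 'joint_positions': array([-1.33900297e+00,  3.42693935e-01,  1.52491029e+00, -1.24588726e-05,
        1.27543615e+00, -1.45987306e-01]), 'dq': array([-7.22638394e-05, -1.50980887e-03, -2.54457228e-03, -1.40691969e-04,
        3.39621678e-04, -9.81062401e-05]), 'tau': array([ 1.23883732e-03, -4.34449625e+01, -2.46491271e+01, -2.23654688e-04,
        4.68741171e-03,  4.27233672e-06]), 'eef_pos': array([ 0.19359832, -0.48764827,  0.25567813]), 'eef_rot': array([ 9.82212602e-01,  1.87770817e-01, -3.69992696e-05, -7.22941215e-04]), 'contact_force': array([ 0.89166069,  0.39374342, -0.44013363]), 'torque': array([ 0.02218453, -0.00971132,  0.02813038]), 'grip_force': 0.0, 'grip_width': 0.08555706419404235}
```

View pics/scene.png

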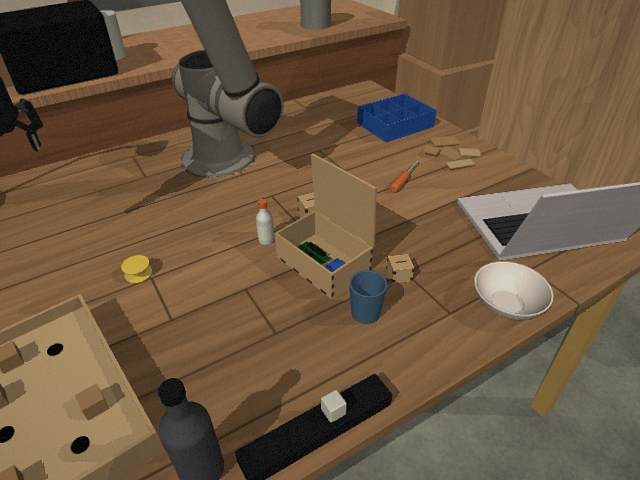

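View pics/top.png

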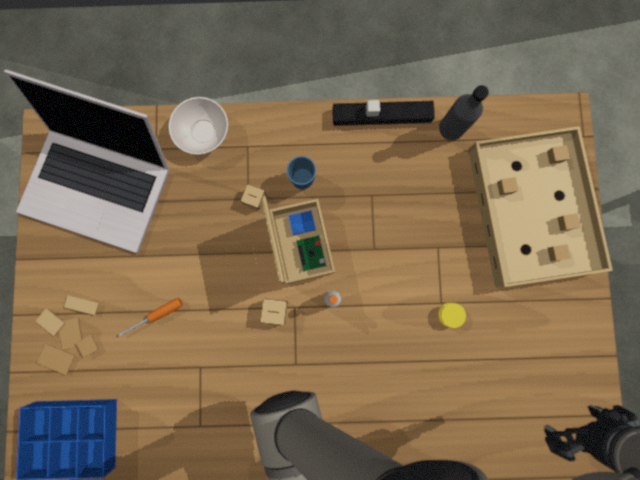

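The case is near (300,242) in the top view. Its standing lid runs along its left edge, about (265,200)-(283,283). Box_b is at (274,312), the glue at (333,298), the cup at (301,172) and box_a at (252,196).

```bash
cat > h.py <<'E'
import numpy as np,cv2
from workcell import r,optics,command_gripper
def cloud(n,d):
    m=optics.camera_model(n);K=m['K'];v,u=np.mgrid[:480,:640]
    pd=cv2.undistortPoints(np.stack([u,v],-1).reshape(-1,1,2).astype(float),K,np.array([m['k1'],0,0,0,0.])).reshape(480,640,2)
    c=np.dstack([pd*d[...,None],d]).astype(float)
    return (c-m['t'])@m['R']   # world = R^T (c-t)
E
python3 - <<'E'
from h import *
for n in("top","scene"):
    d=np.load(f"{n}.npz")['d'];W=cloud(n,d);P=W[d>0]
    b=P[(abs(P[:,0]-.55)<.25)&(abs(P[:,1]-.05)<.25)]
    print(n,'table z',np.median(b[abs(b[:,2])<.02,2]))
    rim=b[(abs(b[:,2]-.07)<.006)].astype(np.float32)
    lid=b[(b[:,2]>.13)&(b[:,2]<.26)]
    if n=="top":
        # case-only window by pixel
        q=W[195:290,262:335].reshape(-1,3);q=q[(abs(q[:,2]-.07)<.006)].astype(np.float32)
        print('rim',cv2.minAreaRect(q[:,:2]),len(q))
        for nm,(u,v) in dict(boxb=(274,312),glue=(333,298),cup=(301,172),boxa=(252,196)).items():
            q=W[v-16:v+16,u-16:u+16].reshape(-1,3);q=q[q[:,2]>.03];print(nm,q.min(0).round(3),q.max(0).round(3))
    print('lid',len(lid),lid.min(0),lid.max(0))
    if n=="scene":
        L=W[160:235,318:372].reshape(-1,3);L=L[L[:,2]>.09]
        A=np.c_[L[:,0],L[:,2],np.ones(len(L))]
        # robust plane y=a x+b z+c
        w=np.ones(len(L),bool)
        for _ in range(6):
            s=np.linalg.lstsq(A[w],L[w,1],rcond=None)[0];e=L[:,1]-A@s;w=abs(e)<.006
        print('plane',s,w.sum(),len(L),'std',e[w].std(),L[w].min(0),L[w].max(0))
        nn=np.array([-s[0],1,-s[1]]);print('yaw of case x', np.degrees(np.arctan2(nn[1],nn[0])),'lean',np.arctan(s[1]/np.hypot(1,s[0])))
E
```

```text
top table z -0.0013024068889008038Traceback (most recent call last):
  File "<stdin>", line 11, in <module>
cv2.error: OpenCV(4.12.0) /io/opencv/modules/imgproc/src/convhull.cpp:143: error: (-215:Assertion failed) total >= 0 && (depth == CV_32F || depth == CV_32S) in function 'convexHull'
```

Run:
```python
from h import *
np.set_printoptions(precision=4,suppress=True)
for n in("top","scene"):
    d=np.load(f"{n}.npz")['d'];W=cloud(n,d)
    if n=="top":
        q=W[195:290,262:335].reshape(-1,3);q=q[(abs(q[:,2]-.07)<.007)]
        print('rim',cv2.minAreaRect(np.ascontiguousarray(q[:,:2],dtype=np.float32)),len(q))
        q=W[185:300,255:300].reshape(-1,3);q=q[q[:,2]>.09];print('lid top',len(q),q.min(0),q.max(0))
        for nm,(u,v) in dict(boxb=(274,312),glue=(333,298),cup=(301,172),boxa=(252,196)).items():
            q=W[v-16:v+16,u-16:u+16].reshape(-1,3);q=q[q[:,2]>.03];print(nm,q.min(0).round(3),q.max(0).round(3))
    else:
        L=W[160:235,318:372].reshape(-1,3);L=L[L[:,2]>.09]
        A=np.c_[L[:,0],L[:,2],np.ones(len(L))]
        m=np.median(L[:,1]);w=abs(L[:,1]-m)<.04
        for _ in range(8):
            s=np.linalg.lstsq(A[w],L[w,1],rcond=None)[0];e=L[:,1]-A@s;w=abs(e)<.006
        print('plane',s,w.sum(),len(L),'std',e[w].std(),L[w].min(0),L[w].max(0))
        nn=np.array([-s[0],1,-s[1]]);print('yaw of case x', np.degrees(np.arctan2(nn[1],nn[0])),'lean',np.arctan(s[1]/np.hypot(1,s[0])))
        q=W[190:300,275:380].reshape(-1,3);q=q[(abs(q[:,2]-.07)<.006)]
        print('rim',cv2.minAreaRect(np.ascontiguousarray(q[:,:2],dtype=np.float32)),len(q))
```

```text
rim ((0.5707916021347046, 0.016918182373046875), (0.1802140176296234, 0.12219393998384476), 11.354761123657227) 554
lid top 459 [ 0.4552 -0.0213  0.0912] [0.6469 0.0909 1.123 ]
boxb [ 0.374 -0.021  0.031] [0.455 0.118 1.123]
glue [ 0.414 -0.071  0.036] [ 0.449 -0.036  0.119]
cup [ 0.455 -0.021  0.03 ] [0.774 0.046 1.123]
boxa [ 0.455 -0.021  0.03 ] [0.717 0.165 1.123]
plane [ 0.2    -0.0517 -0.0335] 2753 2764 std 0.001147205746488633 [0.4806 0.0522 0.09  ] [0.6415 0.09   0.2213]
yaw of case x 101.30966062305421 lean -0.05069002561229977
rim ((0.6202970743179321, 0.024905331432819366), (0.2954639494419098, 0.13248398900032043), 8.872244834899902) 1066
```

Case centre is (0.571, 0.017) with yaw 101.3°, the rim measures 180x122 mm as it should, and the lid is at about 1.52 rad. Next I check which tool orientations the arm can reach for the push and for the catch.

```bash
cat >> h.py <<'E'
from scipy.spatial.transform import Rotation as Ro
YAW=np.radians(101.3);ex=np.array([np.cos(YAW),np.sin(YAW),0]);ey=np.array([-ex[1],ex[0],0]);ez=np.array([0,0,1.]);C0=np.array([.571,.017,0])
def C(p): return C0+p[0]*ex+p[1]*ey+p[2]*ez
def ori(az,pitch,flip=1,roll=0):
    """tool z: az deg from case +x toward -y ; pitch deg below horizontal; tool y up-ish"""
    a,p=np.radians([az,pitch]);h=np.cos(a)*ex-np.sin(a)*ey
    z=np.cos(p)*h-np.sin(p)*ez;y=flip*(np.sin(p)*h+np.cos(p)*ez)
    R=Ro.from_matrix(np.c_[np.cross(y,z),y,z])*Ro.from_euler('z',roll,degrees=True)
    return R.as_quat(),z,y
def tcp(tip,az,pitch,flip=1,roll=0):
    q,z,y=ori(az,pitch,flip,roll);return C(tip)-r.tip_extent*z,q
E
python3 - <<'E'
from h import *
np.set_printoptions(precision=2,suppress=True)
def go(name,tip,azs,ps,rolls=(0,)):
  for az in azs:
    for p in ps:
      for ro in rolls:
        for f in(1,-1):
          j=r.solve_ik(*tcp(tip,az,p,f,ro))
          if j is not None: print(name,az,p,f,ro,np.array(j))
print(r.tip_extent)
go('push',(.065,.05,.195),(0,30,60,90),(0,30,60,90),(0,90))
go('catchhi',(-.02,.04,.125),(-30,0,30,60),(0,15,30))
go('catchlo',(-.066,.04,.0555),(-30,0,30,60),(0,15,30))
E
```

```text
0.025
push 0 0 1 0 [-0.52  0.95  1.52  0.98  2.   -2.59]
push 0 0 -1 0 [-0.52  0.95  1.52  0.98  2.    0.55]
push 0 0 1 90 [-0.52  0.95  1.52  0.98  2.   -1.02]
push 0 0 -1 90 [-0.52  0.95  1.52  0.98  2.    2.12]
push 0 30 1 0 [-0.46  0.67  1.55  0.76  1.69 -2.45]
push 0 30 -1 0 [-0.46  0.67  1.55  0.76  1.69  0.69]
push 0 30 1 90 [-0.46  0.67  1.55  0.76  1.69 -0.88]
push 0 30 -1 90 [-0.46  0.67  1.55  0.76  1.69  2.26]
push 0 60 1 0 [-0.29  0.45  1.58  0.46  1.39 -2.21]
push 0 60 -1 0 [-0.29  0.45  1.58  0.46  1.39  0.93]
push 0 60 1 90 [-0.29  0.45  1.58  0.46  1.39 -0.64]
push 0 60 -1 90 [-0.29  0.45  1.58  0.46  1.39  2.5 ]
push 0 90 1 0 [-0.01  0.36  1.61  0.    1.18 -1.78]
push 0 90 -1 0 [-0.01  0.36  1.61  0.    1.18  1.36]
push 0 90 1 90 [-0.01  0.36  1.61  0.    1.18 -0.21]
push 0 90 -1 90 [-0.01  0.36  1.61  0.    1.18  2.93]
push 30 0 1 0 [-0.67  0.82  1.96  1.25  1.69 -2.8 ]
push 30 0 -1 0 [-0.67  0.82  1.96  1.25  1.69  0.34]
push 30 0 1 90 [-0.67  0.82  1.96  1.25  1.69 -1.23]
push 30 0 -1 90 [-0.67  0.82  1.96  1.25  1.69  1.91]
push 30 30 1 0 [-0.58  0.5   1.93  1.0
[... 4270 characters left out ...]
9  1.31  0.65  1.7   0.55]
catchlo 30 0 1 0 [-0.81  1.16  1.6   1.12  1.74 -2.8 ]
catchlo 30 0 -1 0 [-0.81  1.16  1.6   1.12  1.74  0.34]
catchlo 30 15 1 0 [-0.79  1.    1.67  1.04  1.54 -2.72]
catchlo 30 15 -1 0 [-0.79  1.    1.67  1.04  1.54  0.42]
catchlo 30 30 1 0 [-0.74  0.85  1.71  0.95  1.34 -2.6 ]
catchlo 30 30 -1 0 [-0.74  0.85  1.71  0.95  1.34  0.54]
catchlo 60 0 1 0 [-0.89  1.14  2.04  1.53  1.57  3.1 ]
catchlo 60 0 -1 0 [-0.89  1.14  2.04  1.53  1.57 -0.04]
catchlo 60 15 1 0 [-0.87  0.95  2.1   1.53  1.31 -3.04]
catchlo 60 15 -1 0 [-0.87  0.95  2.1   1.53  1.31  0.1 ]
catchlo 60 30 1 0 [-0.79  0.76  2.11  1.47  1.05 -2.82]
catchlo 60 30 -1 0 [-0.79  0.76  2.11  1.47  1.05  0.32]
```

The arm can reach everything. The plan:

1. Hook over the top with the tool pitched 75°, and push from behind.
2. Lift over the lid and come round to the front, pitched 20°.
3. Put the upper finger's back under the lid.

First I rehearse this in the air and time it.

```bash
cat >> h.py <<'E'
Y=.02
def st(x,z,p,speed): return r.move_straight(*tcp((x,Y,z),0,p,-1),speed=speed)
def lid_angle(save=None):
    """lid angle from scene depth on the half away from the hand"""
    p,d=optics.get_image("scene")
    if save: cv2.imwrite(save,p[:,:,::-1])
    q=(cloud("scene",d)[d>0])-C0;x,y,z=q@ex,q@ey,q[:,2]
    a,b=.06-x,z-.0705;R=np.hypot(a,b);t=np.arctan2(b,a)
    k=(y>-.085)&(y<-.04)&(R>.09)&(R<.15)&(t>-.1)&(t<1.9)&(x>-.1)
    return (round(float(np.median(t[k])),3),int(k.sum())) if k.any() else (None,0)
def clk(s): print(s,round(r.read_state()['time_s'],2))
E
python3 - <<'E'
from h import *
print(lid_angle())
command_gripper(0.0,20)
r.reach(*tcp((-.16,Y,.22),0,20,-1));clk('front')
st(-.095,.22,20,.3)
st(-.10,.115,20,.3);print(lid_angle(),r.read_state()['contact_force']);st(-.035,.133,20,.2);clk('P6');print(lid_angle('pics/reh.png'))
st(-.10,.115,20,.4);st(-.095,.22,20,.4);st(.05,.315,75,.3);clk('P3h')
try:
    st(-.095,.24,20,.4);clk('P4');st(-.10,.115,20,.45);clk('P5')
except Exception as e: print(repr(e))
E
```

```text
(1.507, 563)
front 2.77
(1.507, 556) [ 0.07381557 -0.14105401  0.70501175]
P6 4.17
(1.508, 555)
P3h 6.07
P4 7.17
P5 7.6
```

View pics/reh.png

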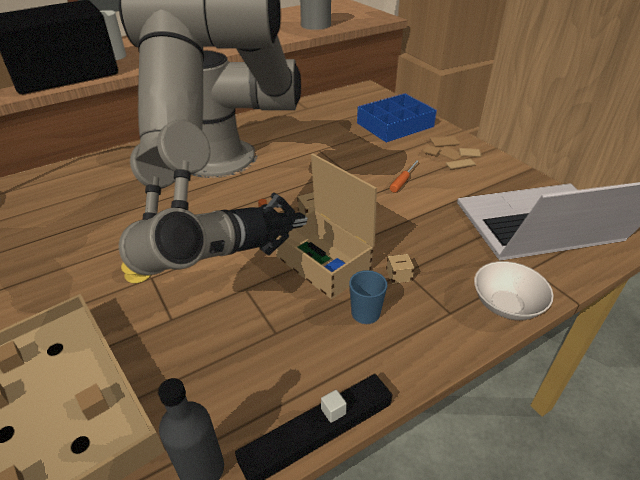

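The view shows the fingers in front of the lid at about (300,215), clear of the box, cup and glue. The lid angle still reads 1.507. Next I try a faster transfer, then go behind the lid.

Run:
```python
from h import *
st(-.095,.24,20,.4);st(.05,.315,75,.4);clk('P3h')
for v in(.8,.6,.5):
    try: st(-.095,.235,20,v);clk(f'P4 {v}');break
    except r.PlanningError as e: print(v,e)
for v in(.8,.6):
    try: st(-.10,.125,20,v);clk(f'P5 {v}');break
    except r.PlanningError as e: print(v,e)
st(-.095,.24,20,.4)
st(.05,.315,75,.4)
st(.115,.30,75,.3);st(.115,.189,75,.2);clk('behind')
st(.075,.189,75,.08); print(lid_angle('pics/beh.png'),r.read_state()['contact_force']);clk('')
```

```text
P3h 9.18
P4 0.8 10.28
P5 0.8 10.65
behind 13.28
(1.444, 541) [ 0.28047975  0.10005713 -0.4567493 ]
 13.98
```

View pics/beh.png

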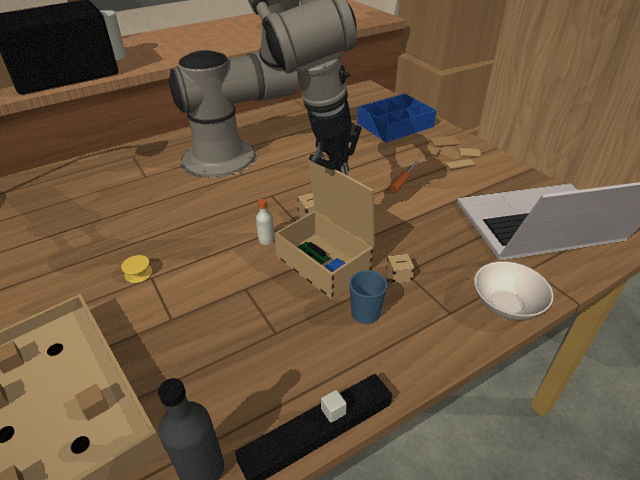

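The lid is touched lightly and reads 1.444, which matches the geometry. Now the whole sequence runs in one script, with lid-angle checks along the way.

```bash
cat > run.py <<'E'
from h import *
import sys
x=.075;th=lid_angle()[0]
while th>1.225:
    x-=float(np.clip((th-1.222)/8,.002,.012)); st(x,.189,75,.06); th=lid_angle()[0]; print('x',round(x,4),th)
    if x<.028: print('abort');sys.exit()
clk('release')
st(x+.02,.262,55,.6); st(-.095,.232,20,.8); print('P4',lid_angle()); clk('')
st(-.10,.122,20,.8); th=lid_angle()[0]; print('P5',th); clk('')
xi,zi=(-.035,.133) if th>.8 else (-.05,.11) if th>.6 else (-.07,.09)
st(xi,zi,20,.4); clk('in'); f0=r.read_state()['contact_force']
prev=9
for i in range(60):
    th=lid_angle('pics/c%d.png'%i if i==0 else None)[0]
    if i%4==0: print(th,end=' ')
    if th<.95 and abs(th-prev)<.004: break
    prev=th; r.hold(.1)
clk('\nsettled'); print(th,r.read_state()['contact_force']-f0)
if th>.95: sys.exit()
st(-.070,.10,20,.04); print(lid_angle())
for z in(.08,.065,.055,.045,.038): st(-.070,z,20,.03); print(z,lid_angle(),(r.read_state()['contact_force']-f0).round(2))
clk('low'); optics and lid_angle('pics/low.png')
E
python3 run.py
```

```text
x 0.063 1.371
x 0.051 1.286
x 0.043 1.223
release 15.17
P4 (1.001, 316)
 16.48
P5 0.85
 16.89
in 17.21
0.728 0.692 
settled 17.86
0.692 [ 0.31618162 -0.63689278 -0.81965144]
(0.382, 503)
0.08 (0.259, 522) [-0.48  1.42 -1.44]
0.065 (0.165, 520) [ 0.35  1.   -2.12]
0.055 (0.101, 542) [ 0.33  0.87 -2.26]
0.045 (0.059, 528) [ 0.77  0.13 -0.77]
0.038 (0.06, 532) [ 0.32  0.75 -0.6 ]
low 22.32
```

The catch was at 0.69, and the lid stopped moving before the last 7 mm of lowering. I withdraw and check.

Run:
```python
from h import *
st(-.17,.036,20,.1);st(-.20,.12,20,.15)
print(lid_angle('pics/end.png'));clk('')
p,d=optics.get_image("scene");q=cloud("scene",d)[d>0]-C0;x,y,z=q@ex,q@ey,q[:,2]
for a in(-.08,-.04,0,.04):
    k=(abs(x-a)<.01)&(abs(y)<.08)&(z>.06);print(a,np.median(z[k]).round(4))
```

```text
(0.06, 539)
 24.32
-0.08 0.0774
-0.04 0.0778
0 0.0781
0.04 0.0783
```

View pics/end.png

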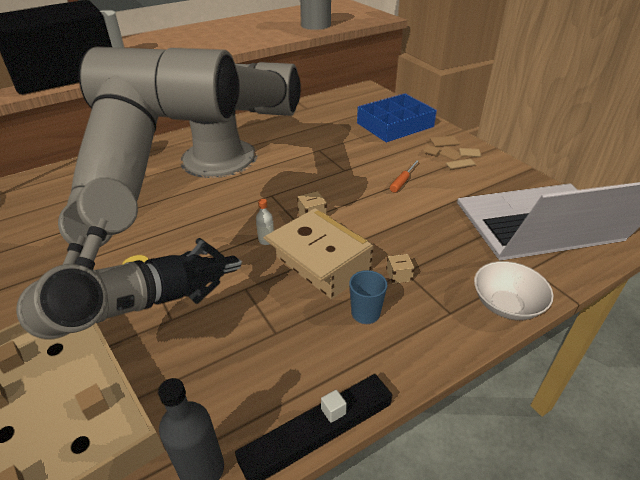

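The lid is level and shut at about (320,250), with its top at 0.078 m everywhere. The bystanders are where they were, and the hand is clear at (230,265).

```bash
python3 -c "
from workcell import r
print(r.read_state()['contact_force']);print(r.finish_job())"
```

```text
[-0.2230732  -0.21560094 -0.42380367]
the job is handed in; nothing more can be done
None
```

The lid was tipped from behind, caught on the outside of a finger at about 0.69 rad and lowered gently until it was level and shut; the other objects look undisturbed in the last picture, and the job was handed in at about 24 s.

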